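# Tap-test a violin top in order

### The arm

A 6-joint arm with a two-finger parallel gripper is mounted at the origin on the work surface. World frame = base frame: x ahead of the robot, y to its left, z up, the work surface at z = 0. Lengths are in m, angles in rad, forces in N, time in s.
With the tool pointing down it reaches from about 0.275 to 0.775 m from the base axis. Payload 14.6 kg.
Tool frame: the origin (TCP) lies midway between the tips of the shut fingers; the grasp point (between the pads) lies 19 mm behind it; z points along the fingers, y is the line along which they close (so a half turn about z gives the same grasp; the last joint's range is limited). The gripper opens to 85 mm and grips with 20 to 120 N. Pads are 22 mm wide; open, the fingers measure 114 mm over their backs; the gripper's body (76 mm by 85 mm) begins 54 mm behind the grasp point. The pads swing forward as they close: fully open they stand 13 mm farther back than shut.
Start: joints at [0.979, 0.263, -0.048, 1.259, 0, 1.415], TCP at [0.222, 0.476, 0.208] pointing down, gripper open.
Joint ranges: [-2.65, 2.65], [-0.89, 1.7], [-1.18, 1.37], [-2.13, 2.11], [-1.35, 1.29], [-3.14, 3.14]. Speed limits (rad/s): [1.89, 1.89, 2.57, 2.79, 3.14, 3.14].

### API

Orientations are given as a rotation vector (axis times angle).
In Python, from plant import robot gives the robot as it stands.
- The arm moves only by the tool servo_tool, never from a script. Its argument "steps" is a list that holds one entry, the list of rows, each a list of 6 numbers: the shift along the tool's x, y, z in m, then the turn, a rotation vector about the tool's x, y, z in degrees. In form: [[[tx, ty, tz, wx, wy, wz], ...]]. A call has 1 to 12 rows; each row shifts and turns the commanded pose from where the row before left it, along the tool's axes as they then stand; what a row does not reach is not made up. A row lasts 1/12 s, in which the tool goes at most 41.7 mm and 7.16 degrees, less where a joint would pass 70% of its speed; a pose out of reach is approached as far as the arm can. A call with a gripper value outside its range is refused whole. "gripper" is the opening, from -1 (shut) to 1 (fully open), so that 0 is half open, set as the call begins (left out, the last holds). The fingers move at their own pace and stop on an object; "squeeze" is the grip in N (left out, the last holds). Time passes only in rows, so rows that do not move let the fingers close. It gives the time, the measured TCP pose, the force, the opening and the grip force at its end, in the units of the state.
- robot.get_state(): the state, without advancing time (a new reading comes with each control period).
- robot.get_image(name): name is "scene" or "top"; returns a dict with "img" (384x512x3 uint8, blue, green, red), "fx", "fy", "cx", "cy" (pixels), "R" (3x3) and "t" (3): a world point X has camera coordinates R X + t. Camera axes: x right, y down, z forward; pixel columns grow to the right and rows downward; lengths in m; the calibration is good to about 2 mm. A picture is of the moment at which its call begins. There is no depth.
- robot.job_done(): hands the job in; it is judged then, once.
The state is a dict: "time": time; "qpos": joint angles; "dq": joint speeds; "tau": joint torques, N m; "tcp_pos": TCP position; "orientation": TCP orientation; "wrist_force": force on the tool from outside, world axes, zero at the start; "torque": the same for the moment, N m; "opening": finger opening in m; "finger_force": force on a finger pad.
Only numpy, scipy, OpenCV 4.12 (cv2) and the standard library are available. Lean on these libraries where they do the work, as an engineer would, in place of code of your own. Each camera call takes 0.05 s, during which the arm holds its last target. There are 200 camera calls.

### The job

Tap-test the violin top lying on the foam cradle: with the fingertips, lightly touch the blue felt dot on its broad lower end, then the red dot on its narrower upper end, then the green dot in its waist, coming up off the top after each touch. Touch only the dots, never the bare wood, do not press hard, and do not lift or shift the top; leave the jar, the finger plane and the gouge alone, and finish clear of everything.

Things in the scene. Friction and masses are not known exactly. Their poses are not given: they have to be found in the camera images.
- plate: The violin top: a flat spruce-coloured violin-shaped board with two dark f-holes, 356 mm long, 208 mm wide at the lower end, 168 mm at the upper, 110 mm in the waist, 8 mm thick, 0.18 to 0.29 kg. It lies loose, face up, on four foam blocks, its underside 45 mm above the table, at any heading. Origin: centre of the underside; x points along it to the narrower upper end, z up.
- plate_face: The bare wood of the violin top's upper face, which must not be touched. It has the same origin and axes as the violin top; the surface is 8 mm above that origin (53 mm above the table).
- dot_blue: Blue felt dot fixed to the top's face near the broad lower end, a disc 26 mm across and 5 mm thick. Origin: centre of its underside, on the wood, 95 mm from the top's middle towards the lower end and 35 mm to the -y side; z up. Its upper face is 5 mm above the origin, 58 mm above the table.
- dot_red: Red felt dot, the same size, near the narrower upper end: 100 mm from the top's middle towards the upper end and 30 mm to the +y side. Origin: centre of its underside; upper face 5 mm above it, 58 mm above the table.
- dot_green: Green felt dot, the same size, on the centre line in the waist between the f-holes, 10 mm from the top's middle towards the upper end. Origin: centre of its underside; upper face 5 mm above it, 58 mm above the table.
- cradle_mid (a point): Middle of the upper face of the fixed wooden cradle board (270 x 120 x 18 mm), 27 mm below the middle of the top's underside; same axes as the top. Its grey foam yields once pushed with 1 to 2 N; beyond that the whole top sinks straight down about 1.25 mm per newton and springs back. A touch of 1 to 5 N is light; over 10 N is too hard.
- jar: Amber glass jar with a black cap, 42 mm across, 55 mm high, standing loose on the bench beside the waist; origin at the centre of its underside. To be left alone.
- finger_plane: Small brass finger plane, 48 x 22 mm and about 35 mm high, standing loose beside the waist on the other side from the jar; origin at the centre of its underside, x along it. To be left alone.
- gouge: Gouge with a wooden handle and a steel blade, 208 mm long, 20 mm high, lying loose beyond the upper end of the top; origin on its underside where handle and blade meet, x along it towards the blade. To be left alone.

How it is judged:
On the way, in this order (a step that is already met when the one before it is completed fails the run):
1. the fingers touch the blue dot on the broad lower end (contact force between the fingers and dot_blue above 0.3 N), for 0.04 s.
2. the fingers have left the violin top again (contact force between the fingers and plate below 0.05 N), for 0.15 s.
3. the fingers touch the red dot on the narrower upper end (contact force between the fingers and dot_red above 0.3 N), for 0.04 s.
4. the fingers have left the violin top again (contact force between the fingers and plate below 0.05 N), for 0.15 s.
5. the fingers touch the green dot in the waist (contact force between the fingers and dot_green above 0.3 N), for 0.04 s.
6. the fingers have left the violin top again (contact force between the fingers and plate below 0.05 N), for 0.15 s.
At the end, for the whole second after the job is handed in: The violin top lies at rest on the foam where it began (within 10 mm and 0.08 rad of the cradle's middle, level within 0.04 rad, fully risen within 3 mm); jar, finger plane and gouge are upright as they were, within 10 mm of where they began (horizontal distance between plate and cradle_mid below 0.01 m and z of plate in the frame of cradle_mid between 0.024 and 0.03 m and angle between the x axis of plate and the x axis of cradle_mid, either way round below 0.08 rad and angle between plate's own z axis and vertical below 0.04 rad and linear speed of plate below 0.02 m/s and distance of each of jar, finger_plane, gouge from where it was at the start of the episode below 0.01 m and angle between each of jar, finger_plane, gouge's own z axis and vertical below 0.1 rad); the robot touches nothing.
It fails at once if the violin top is pressed with more than 10 N (contact force between the fingers and plate above 10 N).
It fails at once if the fingers touch the bare wood of the violin top's face (contact force between the fingers and plate_face above 0.3 N).
It fails at once if the violin top is lifted off the foam (z of plate in the frame of cradle_mid above 0.037 m).
It fails at once if the violin top is shifted or tipped (horizontal distance between plate and cradle_mid above 0.015 m or angle between the x axis of plate and the x axis of cradle_mid, either way round above 0.12 rad or angle between plate's own z axis and vertical above 0.12 rad).
It fails at once if the jar, the finger plane or the gouge is moved or lifted (distance of any of jar, finger_plane, gouge from where it was at the start of the episode above 0.012 m).
It also fails if it takes over 38 s, if anything falls off the work surface, if the arm or the gripper's body presses on something with over 40 N, if the wrist force passes 120 N, or if a joint passes its speed limit or range.

## Working session

There is one attempt and no reset: what is moved stays moved. The work goes in short steps, Python scripts to look and compute and a tool call to move; the robot and the scene stay as the last step left them, time stands still between calls to the robot, and variables do not carry over. Pictures are saved under pics/ and viewed, at most 10 in all, crops included, and the job is handed in when it is done.

Besides the shell and the picture viewer there is one more tool, called after "Call:" in YAML: its name, and indented under it one key for each argument. servo_tool: Moves the arm, as the interface text tells. Its arguments: {"type":"object","properties":{"steps":{"type":"array"},"gripper":{"type":"number"},"squeeze":{"type":"number"}},"required":["steps"]}

```bash
mkdir -p pics; python3 - <<'E'
from plant import robot
import cv2,numpy as np
s=robot.get_state(); print({k:np.round(v,4) for k,v in s.items()})
for n in("top","scene"):
    d=robot.get_image(n); cv2.imwrite(f"pics/{n}0.png",d["img"])
    if n=="top":
        np.savez("top0.npz",**d)
        h=cv2.cvtColor(d["img"],cv2.COLOR_BGR2HSV)
        R,t=np.array(d["R"]),np.array(d["t"]); C=-R.T@t; print("cam",C)
        for c,lo,hi in(("blue",100,130),("red",172,180),("red2",0,6),("green",40,85)):
            m=cv2.inRange(h,(lo,110,50),(hi,255,255))
            k,l,st,ce=cv2.connectedComponentsWithStats(m)
            for i in range(1,k):
                if st[i,4]>25:
                    u,v=ce[i]; r=R.T@[(u-d["cx"])/d["fx"],(v-d["cy"])/d["fy"],1]
                    print(c,st[i],ce[i].round(1),(C+r*(0.058-C[2])/r[2]).round(4))
E
```

```text
{'time': np.float64(0.0), 'qpos': array([ 0.9787,  0.2635, -0.049 ,  1.2594, -0.    ,  1.4155]), 'dq': array([ 0.0001,  0.001 ,  0.0021,  0.0003,  0.0006, -0.0001]), 'tau': array([ 1.00000e-04, -6.37617e+01,  3.84570e+01,  1.36000e-02,
        0.00000e+00, -0.00000e+00]), 'tcp_pos': array([0.2219, 0.4754, 0.2079]), 'orientation': array([-6.8060e-01, -3.0666e+00,  1.6000e-03]), 'wrist_force': array([0.6319, 0.5561, 0.9301]), 'torque': array([-0.0149,  0.0193, -0.0151]), 'finger_force': np.float64(0.0), 'opening': np.float64(0.0851)}
cam [0.45391528 0.08300199 0.83339231]
blue [245 244  12  12 120] [250.3 249.7] [0.4602 0.09   0.058 ]
red2 [298 148  12  13 122] [303.7 153.9] [ 0.6386 -0.0107  0.058 ]
green [273 191  14  14 146] [279.5 197.4] [0.5561 0.0358 0.058 ]
```

View pics/top0.png

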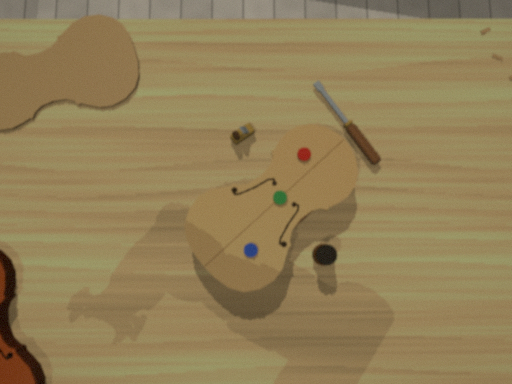

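View pics/scene0.png

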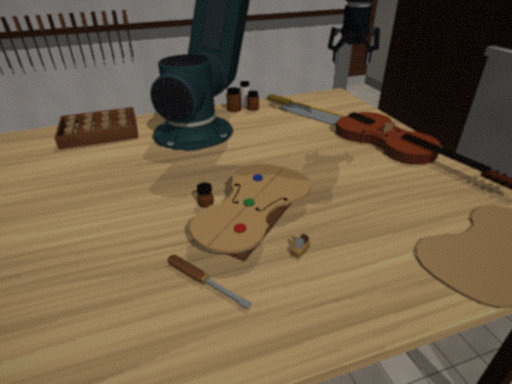

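The top picture shows blue at (250,250), red at (304,154) and green at (280,197). The jar is at (325,254), the plane at (243,133) and the gouge runs from (318,85) to (375,160). The dot spacing I measured fits the drawing.

```bash
cat >h.py <<'E'
from plant import robot
import numpy as np
from scipy.spatial.transform import Rotation as Ro
D={'b':(0.4602,0.0900),'r':(0.6386,-0.0107),'g':(0.5561,0.0358)}
def go(k,z):
    s=robot.get_state(); R=Ro.from_rotvec(s["orientation"])
    d=np.array([*D[k],z])-s["tcp_pos"]
    print(s["time"],"tcp",np.round(s["tcp_pos"],4),"F",np.round(s["wrist_force"],2),"tool shift mm",np.round(R.inv().apply(d)*1e3,1),"tilt",np.round(R.as_matrix()[:,2],4))
E
python3 - <<'E'
import h
# rigid fit of the nominal layout to the dots
import numpy as np
P=np.array([[-.095,-.035],[.1,.03],[.01,0]]);Q=np.array([h.D[k] for k in'brg'])
p=P-P.mean(0);q=Q-Q.mean(0);U,S,V=np.linalg.svd(p.T@q);R=(U@V).T
print(np.linalg.det(R),(q-p@R.T)*1e3)
h.go('b',0.12)
E
```

```text
-0.9999999999999998 [[ 0.36097241 -0.182847  ]
 [-0.23792379  0.15870465]
 [-0.12304862  0.02414235]]
0.1 tcp [0.2219 0.4755 0.208 ] F [-0.4   0.34  0.25] tool shift mm [-379.  -248.4   88.1] tilt [-6.e-04 -8.e-04 -1.e+00]
```

Call:
servo_tool:
  steps:
    - [[-0.0316,-0.0207,0,0,0,0],[-0.0316,-0.0207,0,0,0,0],[-0.0316,-0.0207,0,0,0,0],[-0.0316,-0.0207,0,0,0,0],[-0.0316,-0.0207,0,0,0,0],[-0.0316,-0.0207,0,0,0,0],[-0.0316,-0.0207,0,0,0,0],[-0.0316,-0.0207,0,0,0,0],[-0.0316,-0.0207,0,0,0,0],[-0.0316,-0.0207,0,0,0,0],[-0.0316,-0.0207,0,0,0,0],[-0.0316,-0.0207,0,0,0,0]]
  gripper: -1
  squeeze: 20

```text
time: 1.1
tcp_pos: [0.4611, 0.0883, 0.2083]
orientation: [-0.681, -3.067, -0.0]
wrist_force: [0.9, 0.7, -0.7]
opening: 0.0002
finger_force: 0.0
```

Call:
servo_tool:
  steps:
    - [[0,0,0.022,0,0,0],[0,0,0.022,0,0,0],[0,0,0.022,0,0,0],[0,0,0.022,0,0,0],[0,0,0,0,0,0],[0,0,0,0,0,0],[0,0,0,0,0,0]]

```text
time: 1.68
tcp_pos: [0.461, 0.0903, 0.1214]
orientation: [0.68, 3.066, 0.0]
wrist_force: [-0.6, -0.3, -0.0]
opening: -0.0003
finger_force: 0.0
```

```bash
python3 - <<'E'
import h,cv2
h.go('b',0.065)
print(h.robot.get_state()["opening"])
a=h.robot.get_image("top")["img"][150:350,150:350]; b=h.robot.get_image("scene")["img"][100:300,150:350]
cv2.imwrite("pics/c1.png",cv2.resize(cv2.hconcat([a,b]),(800,400)))
E
```

```text
1.6833 tcp [0.461  0.0903 0.1214] F [-0.58 -0.33 -0.04] tool shift mm [ 0.7 -0.6 56.4] tilt [ 8.e-04  0.e+00 -1.e+00]
-0.0002723562478313075
```

View pics/c1.png

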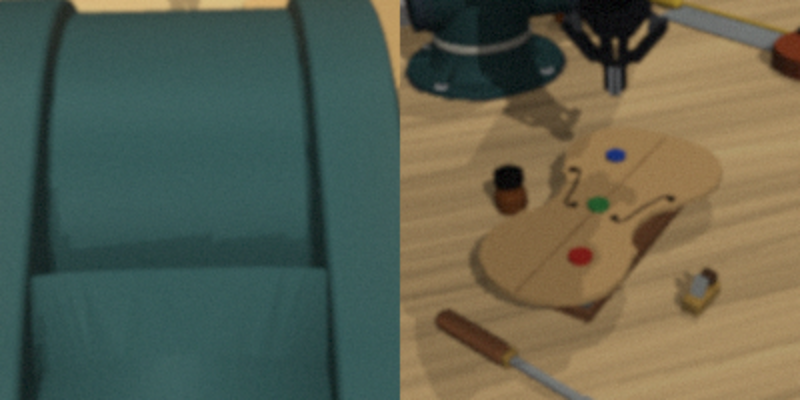

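The crop shows the shut fingertips at (615,90), straight above the blue dot at (615,155). I'm going down.

Call:
servo_tool:
  steps:
    - [[0.0007,-0.0006,0.015,0,0,0],[0,0,0.015,0,0,0],[0,0,0.012,0,0,0],[0,0,0.01,0,0,0],[0,0,0.003,0,0,0],[0,0,0.0,0,0,0],[0,0,0,0,0,0],[0,0,0,0,0,0]]

```text
time: 2.45
tcp_pos: [0.4603, 0.09, 0.0662]
orientation: [0.68, 3.066, 0.0]
wrist_force: [-1.1, -0.0, 0.3]
opening: 0.0001
finger_force: 0.0
```

```bash
python3 - <<'E'
import h
h.go('b',0.058)
for i in range(4): h.robot.get_image("top"); h.go('b',0.058)
E
```

```text
2.45 tcp [0.4603 0.09   0.0662] F [-1.09 -0.02  0.27] tool shift mm [ 0.1 -0.1  8.2] tilt [ 0.0013  0.     -1.    ]
2.5 tcp [0.4602 0.09   0.0662] F [ 0.33  0.35 -0.15] tool shift mm [ 0.  -0.   8.2] tilt [ 0.0012  0.     -1.    ]
2.55 tcp [0.4602 0.09   0.066 ] F [ 0.99 -0.35 -0.06] tool shift mm [-0.  0.  8.] tilt [ 0.0011  0.     -1.    ]
2.6 tcp [0.4601 0.09   0.0659] F [ 0.41 -0.42  0.14] tool shift mm [-0.1  0.1  7.9] tilt [ 9.e-04  0.e+00 -1.e+00]
2.65 tcp [0.46   0.09   0.0658] F [-0.52 -0.31  0.19] tool shift mm [-0.2  0.1  7.8] tilt [ 7.e-04  0.e+00 -1.e+00]
```

Call:
servo_tool:
  steps:
    - [[0,0,0.002,0,0,0],[0,0,0.002,0,0,0],[0,0,0.001,0,0,0],[0,0,0.001,0,0,0],[0,0,0.001,0,0,0],[0,0,0.001,0,0,0],[0,0,0.0005,0,0,0],[0,0,0,0,0,0],[0,0,0,0,0,0]]

```text
time: 3.4
tcp_pos: [0.4597, 0.09, 0.0569]
orientation: [-0.681, -3.067, -0.0]
wrist_force: [1.2, -0.0, -0.5]
opening: -0.0001
finger_force: 0.0
```

Call:
servo_tool:
  steps:
    - [[0,0,0.0005,0,0,0],[0,0,0.0005,0,0,0],[0,0,0,0,0,0],[0,0,0,0,0,0]]

```text
time: 3.73
tcp_pos: [0.4597, 0.09, 0.0559]
orientation: [-0.681, -3.067, -0.0]
wrist_force: [0.2, 1.0, 0.0]
opening: -0.0003
finger_force: 0.0
```

```bash
python3 - <<'E'
import h
for i in range(4): h.robot.get_image("top"); h.go('b',0.058)
E
```

```text
3.7833 tcp [0.4597 0.09   0.0559] F [-0.57 -0.47  0.25] tool shift mm [-0.4  0.2 -2.1] tilt [ 1.e-04  0.e+00 -1.e+00]
3.8333 tcp [0.4597 0.09   0.0559] F [-0.77 -0.2   0.05] tool shift mm [-0.4  0.2 -2.1] tilt [-0. -0. -1.]
3.8833 tcp [0.4597 0.09   0.0559] F [-0.43  0.09  0.14] tool shift mm [-0.4  0.2 -2.1] tilt [-0. -0. -1.]
3.9333 tcp [0.4597 0.09   0.0559] F [-0.12  0.22 -0.41] tool shift mm [-0.4  0.2 -2.1] tilt [ 0.  0. -1.]
```

No contact yet, so I'll check from the scene camera.

```bash
python3 - <<'E'
import h,cv2,numpy as np
d=h.robot.get_image("scene"); R,t=np.array(d["R"]),np.array(d["t"])
for X in([.4597,.09,.0559],[.4602,.09,.058]):
    c=R@X+t; print(c[0]/c[2]*d["fx"]+d["cx"],c[1]/c[2]*d["fy"]+d["cy"],"mm/px",c[2]/d["fx"]*1e3)
cv2.imwrite("pics/c2.png",cv2.resize(d["img"][130:215,205:315],None,fx=7,fy=7,interpolation=cv2.INTER_CUBIC))
E
```

```text
256.72170784291313 177.08049850104754 mm/px 2.5765762414041267
256.774443302255 176.48039066926844 mm/px 2.5721045876099726
```

View pics/c2.png

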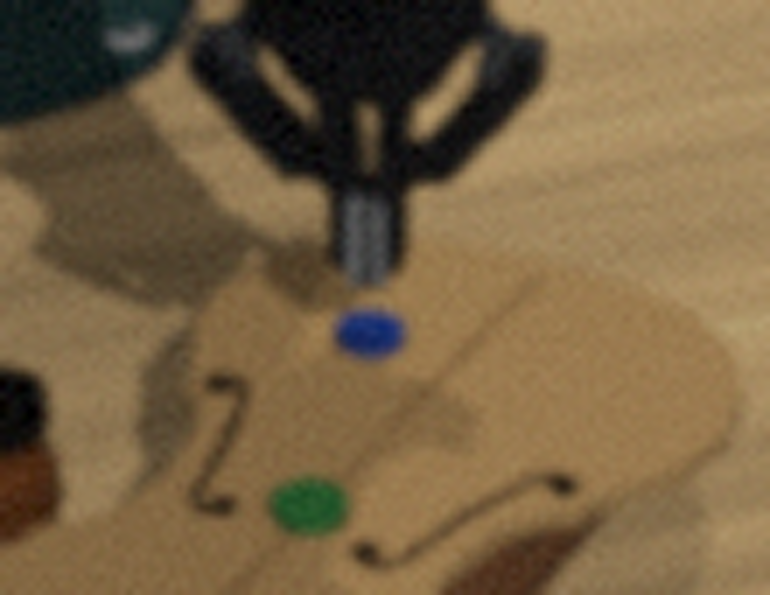

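```bash
python3 - <<'E'
import h,cv2,numpy as np
d=h.robot.get_image("scene"); R,t=np.array(d["R"]),np.array(d["t"])
pr=lambda X:(lambda c:np.round([c[0]/c[2]*d["fx"]+d["cx"],c[1]/c[2]*d["fy"]+d["cy"]],1))(R@np.array(X)+t)
print("cam",-R.T@t)
for X in([.461,.0903,.1214],[.4597,.09,.0559],[.4597,.09,.0759],[.4297,.09,.0559],[0,0,0],[.085,0,0],[.6386,-.0107,.058],[.5561,.0358,.058]): print(X,pr(X))
print(cv2.imwrite("pics/c3.png",cv2.resize(d["img"][0:215,110:390],None,fx=2.7,fy=2.7)))
a=cv2.imread("pics/scene0.png");h_=cv2.cvtColor(a,cv2.COLOR_BGR2HSV)
for lo,hi in((100,130),(0,4),(40,85)):
    m=cv2.inRange(h_,(lo,150,60),(hi,255,255)); k,l,st,ce=cv2.connectedComponentsWithStats(m)
    print([(st[i,4],ce[i].round(1)) for i in range(1,k) if st[i,4]>25])
print(h.robot.get_state()["qpos"])
E
```

```text
cam [ 1.19912896 -0.1572955   0.53635401]
[0.461, 0.0903, 0.1214] [256.7 154.7]
[0.4597, 0.09, 0.0559] [256.7 177.1]
[0.4597, 0.09, 0.0759] [256.6 170.4]
[0.4297, 0.09, 0.0559] [253.  171.5]
[0, 0, 0] [192.1 132. ]
[0.085, 0, 0] [196.6 141.8]
[0.6386, -0.0107, 0.058] [239.1 226.8]
[0.5561, 0.0358, 0.058] [248.1 201. ]
True
[(np.int32(27), array([257.2, 177.1]))]
[(np.int32(66), array([239.6, 227.7]))]
[]
[ 1.90340046e-02  2.73372238e-01 -4.79931574e-01  8.17465079e-01
  1.20652280e-05  4.55833207e-01]
```

View pics/c3.png

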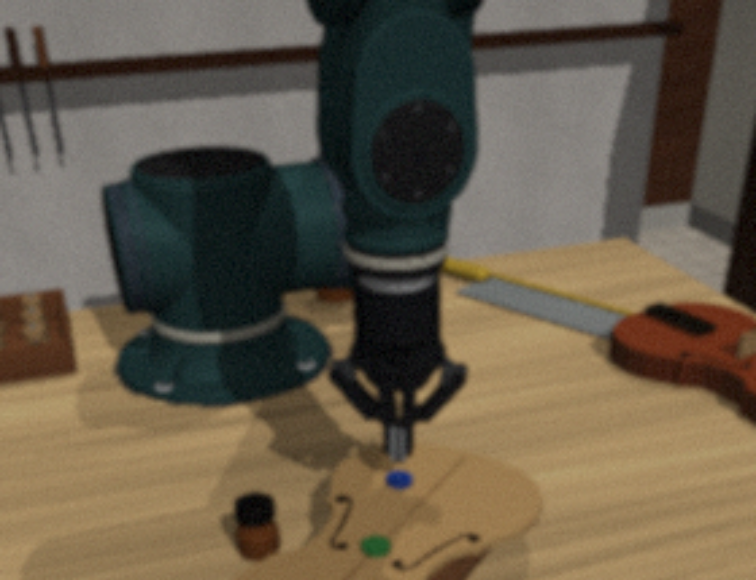

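The tips appear 7 px (about 20 mm) above where the reported TCP should be. I'll move aside over open bench, where both cameras can see the fingertips, and triangulate.

Call:
servo_tool:
  steps:
    - [[0,0,-0.03,0,0,0],[0,0,-0.035,0,0,0],[0.0097,0.0327,0,0,0,0],[0.0097,0.0327,0,0,0,0],[0.0097,0.0327,0,0,0,0],[0.0097,0.0327,0,0,0,0],[0.0097,0.0327,0,0,0,0],[0.0097,0.0327,0,0,0,0],[0.0097,0.0327,0,0,0,0],[0.0097,0.0327,0,0,0,0],[0,0,0,0,0,0],[0,0,0,0,0,0]]

```text
time: 5.03
tcp_pos: [0.4998, 0.3611, 0.1202]
orientation: [-0.677, -3.067, 0.001]
wrist_force: [-0.2, -1.0, -0.3]
opening: 0.0002
finger_force: 0.0
```

```bash
python3 - <<'E'
import h,cv2,numpy as np
for i in range(4): h.robot.get_image("top")
s=h.robot.get_state();p=s["tcp_pos"];print(p,s["time"])
out=[]
for n in("top","scene"):
    d=h.robot.get_image(n);R,t=np.array(d["R"]),np.array(d["t"]);c=R@p+t
    u,v=c[0]/c[2]*d["fx"]+d["cx"],c[1]/c[2]*d["fy"]+d["cy"]; a,b=int(u)-45,int(v)-50
    a=min(max(a,0),422);b=min(max(b,0),284)
    print(n,"pred",u,v,"crop origin",a,b); np.savez(n+"1.npz",**d)
    out.append(cv2.resize(d["img"][b:b+100,a:a+90],None,fx=4.4,fy=4.4,interpolation=cv2.INTER_CUBIC))
cv2.imwrite("pics/c4.png",cv2.hconcat(out))
E
```

```text
[0.50002522 0.35884191 0.12102519] 5.2333
top pred 89.90671124313451 226.19279455001515 crop origin 44 176
scene pred 360.2409622689569 144.3299817366671 crop origin 315 94
```

View pics/c4.png

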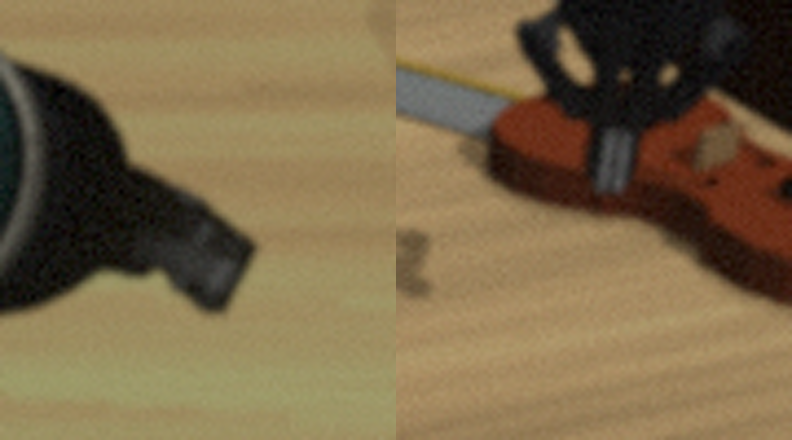

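```bash
python3 - <<'E'
import h,cv2,numpy as np
p=np.array([.5000,.3588,.1210])
T=np.load("top1.npz");S=np.load("scene1.npz")
def P(d): return np.array([[d["fx"],0,d["cx"]],[0,d["fy"],d["cy"]],[0,0,1]])@np.c_[d["R"],d["t"]]
X=cv2.triangulatePoints(P(T),P(S),np.array([[101.5],[231.7]]),np.array([[359.8],[137.2]]))[:,0];X=X[:3]/X[3]
for d in(T,S):
    q=P(d)@np.r_[X,1];print("reproj",q[:2]/q[2])
R=h.Ro.from_rotvec([-.677,-3.067,.001]).as_matrix()
print(X,"A rel tcp in tool mm",R.T@(X-p)*1e3)
s=h.robot.get_state();print(s["tcp_pos"],s["qpos"],R)
E
```

```text
reproj [ 96.05842272 228.60943401]
reproj [354.36261381 138.36707629]
[0.49491076 0.34186737 0.13838014] A rel tcp in tool mm [ -2.50112034 -17.51525089 -17.36790175]
[0.50018208 0.35890545 0.12115747] [ 4.90154571e-01  4.53383347e-01  8.05746053e-03  1.12532546e+00
 -6.12459004e-05  9.28104665e-01] [[-9.07077795e-01  4.20962108e-01 -8.81062483e-04]
 [ 4.20962593e-01  9.07077883e-01 -4.57619891e-04]
 [ 6.06551657e-04 -7.85991190e-04 -9.99999507e-01]]
```

```bash
python3 - <<'E'
import h,cv2,numpy as np
s=h.robot.get_state();p=s["tcp_pos"]
R=h.Ro.from_rotvec(s["orientation"]).as_matrix()
out=[]
for n,(a,b) in(("top",(44,176)),("scene",(315,94))):
    d=np.load(n+"1.npz");im=cv2.resize(d["img"][b:b+100,a:a+90],None,fx=4.4,fy=4.4,interpolation=cv2.INTER_CUBIC)
    im=cv2.convertScaleAbs(im,alpha=1.8,beta=20)
    def px(v):
        c=d["R"]@(p+R@np.array(v)/1e3)+d["t"]
        return tuple(int(round(x)) for x in ((c[0]/c[2]*d["fx"]+d["cx"]-a+.5)*4.4,(c[1]/c[2]*d["fy"]+d["cy"]-b+.5)*4.4))
    for z,col in((0,(0,0,255)),(-20,(0,255,0)),(-73,(255,0,0))):
        w,hh=((11,14.5) if z>-70 else (38,42))
        q=[px(v) for v in((-w,-hh,z),(w,-hh,z),(w,hh,z),(-w,hh,z))]
        cv2.polylines(im,[np.array(q)],True,col,1); cv2.circle(im,q[0],3,col,-1)
    out.append(im)
    print(n,d["fx"],d["fy"],d["cx"],d["cy"],"det",np.linalg.det(d["R"]))
cv2.imwrite("pics/c5.png",cv2.hconcat(out))
E
```

```text
top 422.13265542075743 422.13265542075743 257.6136292213576 190.91398005669222 det 1.0000000000000004
scene 354.92026179184575 354.92026179184575 254.0723684117774 196.2032863676357 det 1.0
```

View pics/c5.png

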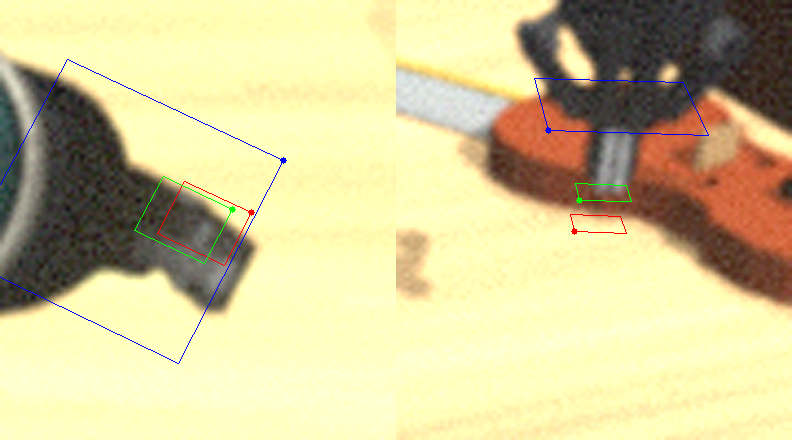

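The edge I picked in the top view at crop (236,278) is the near knuckle, which hides the tips. So the scene view suggests the tips really sit about 20 mm higher than reported. I'll check that by touching the empty bench here.

Call:
servo_tool:
  steps:
    - [[0,0,0.03,0,0,0],[0,0,0.03,0,0,0],[0,0,0.025,0,0,0],[0,0,0.015,0,0,0],[0,0,0.008,0,0,0],[0,0,0,0,0,0],[0,0,0,0,0,0],[0,0,0,0,0,0]]

```text
time: 6.0
tcp_pos: [0.5008, 0.36, 0.0142]
orientation: [0.681, 3.066, 0.002]
wrist_force: [0.8, 0.2, 0.7]
opening: 0.0001
finger_force: 0.0
```

Call:
servo_tool:
  steps:
    - [[0,0,0.003,0,0,0],[0,0,0.003,0,0,0],[0,0,0.002,0,0,0],[0,0,0.002,0,0,0],[0,0,0,0,0,0],[0,0,0,0,0,0]]

```text
time: 6.5
tcp_pos: [0.5, 0.3598, 0.0028]
orientation: [-0.681, -3.067, 0.0]
wrist_force: [-1.0, -0.8, -0.1]
opening: 0.0003
finger_force: 0.0
```

Call:
servo_tool:
  steps:
    - [[0,0,0.002,0,0,0],[0,0,0.001,0,0,0],[0,0,0.001,0,0,0],[0,0,0.001,0,0,0],[0,0,0,0,0,0],[0,0,0,0,0,0]]

```text
time: 7.0
tcp_pos: [0.5001, 0.3598, -0.0022]
orientation: [-0.681, -3.067, 0.0]
wrist_force: [-0.9, 0.3, 0.2]
opening: 0.0003
finger_force: 0.0
```

```bash
python3 - <<'E'
import h,cv2,numpy as np
s=h.robot.get_state();p=s["tcp_pos"];print(p,s["wrist_force"],s["time"])
d=h.robot.get_image("scene");c=d["R"]@p+d["t"]
u,v=c[0]/c[2]*d["fx"]+d["cx"],c[1]/c[2]*d["fy"]+d["cy"];a,b=int(u)-50,int(v)-60
print(u,v,a,b)
cv2.imwrite("pics/c6.png",cv2.resize(cv2.convertScaleAbs(d["img"][b:b+85,a:a+100],alpha=1.6,beta=10),None,fx=7,fy=7,interpolation=cv2.INTER_CUBIC))
E
```

```text
[ 0.50005665  0.35978429 -0.00216605] [-0.90463133  0.3107483   0.21420512] 7.0
353.7274375361908 184.48705103604823 303 124
```

View pics/c6.png

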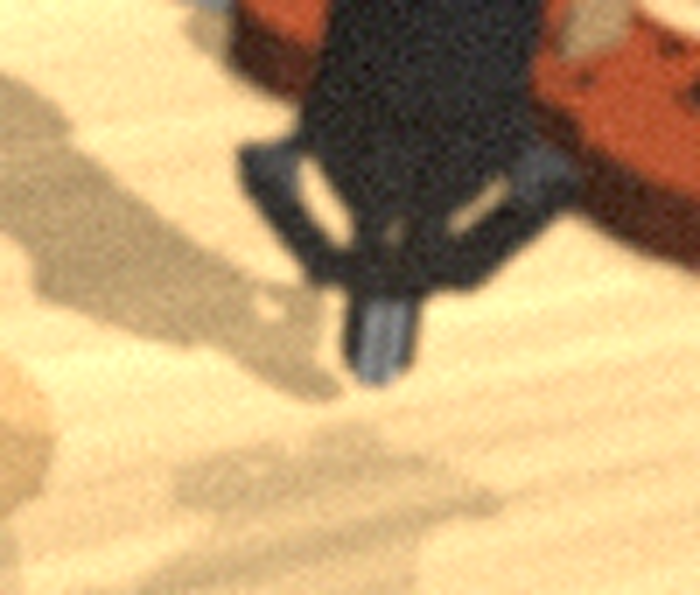

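The tips at (378,380) are still clear of their shadow at (325,395), even with reported z below 0. That confirms a vertical TCP offset, so I'll keep probing.

Call:
servo_tool:
  steps:
    - [[0,0,0.002,0,0,0],[0,0,0.002,0,0,0],[0,0,0.002,0,0,0],[0,0,0.001,0,0,0],[0,0,0.001,0,0,0],[0,0,0,0,0,0],[0,0,0,0,0,0]]

```text
time: 7.63
tcp_pos: [0.5001, 0.3598, -0.0101]
orientation: [-0.681, -3.067, 0.0]
wrist_force: [-0.4, 0.2, -0.1]
opening: 0.0
finger_force: 0.0
```

Call:
servo_tool:
  steps:
    - [[0,0,0.001,0,0,0],[0,0,0.001,0,0,0],[0,0,0.001,0,0,0],[0,0,0,0,0,0]]

```text
time: 7.97
tcp_pos: [0.5, 0.3598, -0.0133]
orientation: [-0.681, -3.067, 0.0]
wrist_force: [-0.0, 0.8, -0.2]
opening: -0.0
finger_force: 0.0
```

Call:
servo_tool:
  steps:
    - [[0,0,0.001,0,0,0],[0,0,0.001,0,0,0],[0,0,0,0,0,0]]

```text
time: 8.22
tcp_pos: [0.5, 0.3598, -0.0153]
orientation: [-0.681, -3.067, 0.0]
wrist_force: [-1.1, 0.7, -0.3]
opening: 0.0001
finger_force: 0.0
```

Call:
servo_tool:
  steps:
    - [[0,0,0.001,0,0,0],[0,0,0.001,0,0,0],[0,0,0,0,0,0]]

```text
time: 8.47
tcp_pos: [0.5, 0.3598, -0.0173]
orientation: [-0.681, -3.067, 0.0]
wrist_force: [-0.3, -0.3, -0.8]
opening: 0.0001
finger_force: 0.0
```

Call:
servo_tool:
  steps:
    - [[0,0,0.001,0,0,0],[0,0,0,0,0,0]]

```text
time: 8.63
tcp_pos: [0.5, 0.3598, -0.0183]
orientation: [-0.681, -3.067, 0.0]
wrist_force: [-0.7, 0.4, 0.0]
opening: -0.0003
finger_force: 0.0
```

Call:
servo_tool:
  steps:
    - [[0,0,0.001,0,0,0],[0,0,0,0,0,0]]

```text
time: 8.8
tcp_pos: [0.5, 0.3598, -0.0193]
orientation: [-0.681, -3.067, 0.0]
wrist_force: [0.4, 0.0, 0.1]
opening: -0.0004
finger_force: 0.0
```

Call:
servo_tool:
  steps:
    - [[0,0,0.001,0,0,0],[0,0,0,0,0,0]]

```text
time: 8.97
tcp_pos: [0.5, 0.3598, -0.0203]
orientation: [-0.681, -3.067, 0.0]
wrist_force: [-0.4, -1.0, 0.4]
opening: 0.0001
finger_force: 0.0
```

Call:
servo_tool:
  steps:
    - [[0,0,0.001,0,0,0],[0,0,0,0,0,0]]

```text
time: 9.13
tcp_pos: [0.5, 0.3598, -0.0213]
orientation: [-0.681, -3.067, 0.0]
wrist_force: [0.3, 0.1, -0.6]
opening: 0.0001
finger_force: 0.0
```

Call:
servo_tool:
  steps:
    - [[0,0,0.001,0,0,0],[0,0,0,0,0,0]]

```text
time: 9.3
tcp_pos: [0.5, 0.3598, -0.0223]
orientation: [-0.681, -3.067, 0.0]
wrist_force: [-0.4, 0.2, 0.5]
opening: -0.0001
finger_force: 0.0
```

```bash
python3 - <<'E'
import h,cv2,numpy as np
s=h.robot.get_state();p=s["tcp_pos"];print(p,s["wrist_force"],s["time"])
d=h.robot.get_image("scene");c=d["R"]@p+d["t"]
u,v=c[0]/c[2]*d["fx"]+d["cx"],c[1]/c[2]*d["fy"]+d["cy"];a,b=int(u)-50,int(v)-60
print(u-a,v-b)
for q in ((0,0,0),(-.01,0,0),(0,-.01,0),(0,0,.01)):
    c=d["R"]@(np.array([.5,.3598,0])+q)+d["t"];print(q,((c[0]/c[2]*d["fx"]+d["cx"]-a)*7,(c[1]/c[2]*d["fy"]+d["cy"]-b)*7))
cv2.imwrite("pics/c7.png",cv2.resize(cv2.convertScaleAbs(d["img"][b:b+85,a:a+100],alpha=1.6,beta=10),None,fx=7,fy=7,interpolation=cv2.INTER_CUBIC))
E
```

```text
[ 0.50002804  0.35980321 -0.02226387] [-0.43044291  0.22336731  0.46257305] 9.3
50.70354450988543 60.50268373830838
(0, 0, 0) (np.float64(362.8325158126967), np.float64(376.72725022980285))
(-0.01, 0, 0) (np.float64(349.32867416546907), np.float64(363.9852392479329))
(0, -0.01, 0) (np.float64(340.6198849817746), np.float64(381.43891311564175))
(0, 0, 0.01) (np.float64(366.47148236240196), np.float64(355.33133347017974))
```

View pics/c7.png

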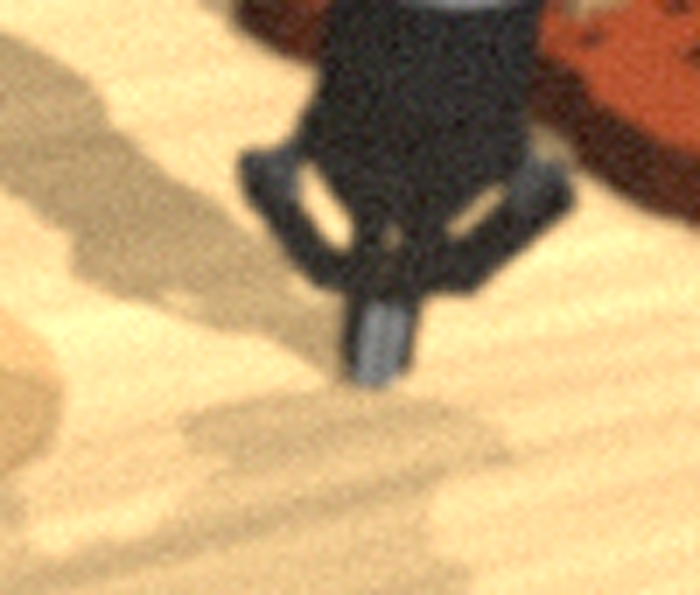

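The tips now meet their shadow at (360,380), and laterally they sit within about 1 px of the TCP. They're almost on the bench, so I'll continue in small steps.

Call:
servo_tool:
  steps:
    - [[0,0,0.001,0,0,0],[0,0,0,0,0,0]]

```text
time: 9.52
tcp_pos: [0.5002, 0.3599, -0.0228]
orientation: [0.681, 3.067, 0.0]
wrist_force: [-1.5, -0.5, 3.9]
opening: 0.0
finger_force: 2.1
```

Call:
servo_tool:
  steps:
    - [[0,0,0.001,0,0,0],[0,0,0,0,0,0]]

```text
time: 9.68
tcp_pos: [0.5002, 0.3599, -0.0229]
orientation: [0.68, 3.066, 0.001]
wrist_force: [-5.4, -2.5, 19.3]
opening: 0.0002
finger_force: 9.5
```

Call:
servo_tool:
  steps:
    - [[0,0,0.0005,0,0,0],[0,0,0,0,0,0]]

```text
time: 9.85
tcp_pos: [0.5003, 0.36, -0.0229]
orientation: [0.68, 3.066, 0.001]
wrist_force: [-7.2, -4.7, 26.6]
opening: -0.0001
finger_force: 13.0
```

Bench contact comes at reported z = -0.0227, so the dots should meet the tips at reported z ≈ 0.0353. I'm going back to blue.

Call:
servo_tool:
  steps:
    - [[0,0,-0.025,0,0,0],[0,0,-0.03,0,0,0],[0,0,-0.03,0,0,0],[0,0,-0.03,0,0,0],[-0.0097,-0.0327,0,0,0,0],[-0.0097,-0.0327,0,0,0,0],[-0.0097,-0.0327,0,0,0,0],[-0.0097,-0.0327,0,0,0,0],[-0.0097,-0.0327,0,0,0,0],[-0.0097,-0.0327,0,0,0,0],[-0.0097,-0.0327,0,0,0,0],[-0.0097,-0.0327,0,0,0,0]]

```text
time: 10.85
tcp_pos: [0.4592, 0.0885, 0.0905]
orientation: [0.68, 3.067, 0.0]
wrist_force: [1.7, -0.8, -0.1]
opening: -0.0004
finger_force: 0.0
```

Call:
servo_tool:
  steps:
    - [[0,0,0.015,0,0,0],[0,0,0.015,0,0,0],[0,0,0.005,0,0,0],[0,0,0,0,0,0],[0,0,0,0,0,0],[0,0,0,0,0,0]]

```text
time: 11.35
tcp_pos: [0.4601, 0.0903, 0.056]
orientation: [0.679, 3.067, 0.0]
wrist_force: [-1.2, -0.1, -0.7]
opening: -0.0002
finger_force: 0.0
```

```bash
python3 -c "
import h
h.robot.get_image('top');h.go('b',0.0353)"
```

```text
11.4 tcp [0.4602 0.0903 0.056 ] F [-0.07  0.54  0.14] tool shift mm [-0.1 -0.3 20.7] tilt [ 0.001  0.    -1.   ]
```

Call:
servo_tool:
  steps:
    - [[0,0,0.006,0,0,0],[0,0,0.005,0,0,0],[0,0,0.004,0,0,0],[0,0,0.002,0,0,0],[0,0,0,0,0,0],[0,0,0,0,0,0],[0,0,0,0,0,0]]

```text
time: 11.98
tcp_pos: [0.4598, 0.09, 0.0385]
orientation: [0.681, 3.067, 0.0]
wrist_force: [-0.5, 0.2, -0.3]
opening: -0.0001
finger_force: 0.0
```

Call:
servo_tool:
  steps:
    - [[0,0,0.001,0,0,0],[0,0,0.001,0,0,0],[0,0,0,0,0,0]]

```text
time: 12.23
tcp_pos: [0.4597, 0.0899, 0.0363]
orientation: [-0.681, -3.067, 0.0]
wrist_force: [0.4, 0.3, 0.1]
opening: 0.0001
finger_force: 0.0
```

Call:
servo_tool:
  steps:
    - [[0,0,0.001,0,0,0],[0,0,0,0,0,0]]

```text
time: 12.4
tcp_pos: [0.4597, 0.09, 0.0353]
orientation: [-0.681, -3.067, -0.0]
wrist_force: [0.3, -0.1, -0.2]
opening: 0.0
finger_force: 0.0
```

Call:
servo_tool:
  steps:
    - [[0,0,0.001,0,0,0],[0,0,0,0,0,0]]

```text
time: 12.57
tcp_pos: [0.4597, 0.09, 0.0343]
orientation: [0.681, 3.067, 0.0]
wrist_force: [0.5, 0.2, 2.7]
opening: -0.0001
finger_force: 1.0
```

That's a light touch on blue at 2.7 N, at dot height. Lifting off.

Call:
servo_tool:
  steps:
    - [[0,0,0,0,0,0],[0,0,-0.005,0,0,0],[0,0,-0.02,0,0,0],[0,0,-0.025,0,0,0],[0,0,0,0,0,0],[0,0,0,0,0,0],[0,0,0,0,0,0]]

```text
time: 13.15
tcp_pos: [0.4596, 0.09, 0.0842]
orientation: [-0.681, -3.067, -0.0]
wrist_force: [-0.4, -0.1, -0.0]
opening: -0.0002
finger_force: 0.0
```

```bash
python3 -c "
import h
h.robot.get_image('top');h.go('r',0.056)"
```

```text
13.2 tcp [0.4593 0.09   0.0838] F [-0.36  0.42 -0.23] tool shift mm [-205.1  -15.3   27.7] tilt [-8.e-04  0.e+00 -1.e+00]
```

Call:
servo_tool:
  steps:
    - [[-0.025,-0.002,0,0,0,0],[-0.03,-0.002,0,0,0,0],[-0.03,-0.002,0,0,0,0],[-0.03,-0.002,0,0,0,0],[-0.03,-0.002,0,0,0,0],[-0.03,-0.002,0,0,0,0],[-0.03,-0.0033,0,0,0,0],[0,0,0.015,0,0,0],[0,0,0.013,0,0,0],[0,0,0,0,0,0],[0,0,0,0,0,0],[0,0,0,0,0,0]]

```text
time: 14.2
tcp_pos: [0.6388, -0.0105, 0.0566]
orientation: [-0.68, -3.067, 0.0]
wrist_force: [-0.7, 0.5, 0.1]
opening: 0.0001
finger_force: 0.0
```

```bash
python3 -c "
import h
h.robot.get_image('top');h.go('r',0.0353)"
```

```text
14.25 tcp [ 0.6391 -0.0105  0.057 ] F [ 0.52 -0.23  0.44] tool shift mm [ 0.4 -0.4 21.7] tilt [ 5.e-04 -1.e-04 -1.e+00]
```

Call:
servo_tool:
  steps:
    - [[0,0,0.006,0,0,0],[0,0,0.005,0,0,0],[0,0,0.004,0,0,0],[0,0,0.002,0,0,0],[0,0,0,0,0,0],[0,0,0,0,0,0],[0,0,0,0,0,0]]

```text
time: 14.83
tcp_pos: [0.6391, -0.0106, 0.0395]
orientation: [0.681, 3.067, 0.0]
wrist_force: [1.0, 0.4, -1.1]
opening: -0.0002
finger_force: 0.0
```

Call:
servo_tool:
  steps:
    - [[0,0,0.001,0,0,0],[0,0,0.001,0,0,0],[0,0,0,0,0,0]]

```text
time: 15.08
tcp_pos: [0.6389, -0.0106, 0.0373]
orientation: [-0.681, -3.067, -0.0]
wrist_force: [-1.1, 0.0, -0.6]
opening: 0.0
finger_force: 0.0
```

Call:
servo_tool:
  steps:
    - [[0,0,0.001,0,0,0],[0,0,0,0,0,0]]

```text
time: 15.25
tcp_pos: [0.6389, -0.0106, 0.0362]
orientation: [-0.681, -3.067, 0.0]
wrist_force: [0.1, 0.5, 0.7]
opening: 0.0001
finger_force: 0.0
```

Call:
servo_tool:
  steps:
    - [[0,0,0.001,0,0,0],[0,0,0,0,0,0]]

```text
time: 15.42
tcp_pos: [0.639, -0.0106, 0.0352]
orientation: [-0.681, -3.067, -0.0]
wrist_force: [-0.6, -0.2, 0.3]
opening: -0.0002
finger_force: 0.0
```

Call:
servo_tool:
  steps:
    - [[0,0,0.001,0,0,0],[0,0,0,0,0,0]]

```text
time: 15.58
tcp_pos: [0.639, -0.0106, 0.0343]
orientation: [-0.681, -3.067, -0.0]
wrist_force: [-0.7, -0.2, 1.9]
opening: -0.0002
finger_force: 1.0
```

Red touched at 2 N. Lifting off and moving towards green.

Call:
servo_tool:
  steps:
    - [[0,0,0,0,0,0],[0,0,-0.005,0,0,0],[0,0,-0.02,0,0,0],[0,0,-0.025,0,0,0],[0,0,0,0,0,0],[0,0,0,0,0,0],[0,0,0,0,0,0]]

```text
time: 16.17
tcp_pos: [0.6389, -0.0106, 0.0842]
orientation: [-0.681, -3.067, 0.0]
wrist_force: [0.1, 0.4, -0.1]
opening: 0.0001
finger_force: 0.0
```

```bash
python3 -c "
import h
h.robot.get_image('top');h.go('g',0.056)"
```

```text
16.2167 tcp [ 0.6386 -0.0106  0.0838] F [ 0.43  0.22 -0.07] tool shift mm [94.4  7.1 27.9] tilt [-9.e-04  1.e-04 -1.e+00]
```

Call:
servo_tool:
  steps:
    - [[0.0236,0.0018,0,0,0,0],[0.0236,0.0018,0,0,0,0],[0.0236,0.0018,0,0,0,0],[0.0236,0.0018,0,0,0,0],[0,0,0.015,0,0,0],[0,0,0.015,0,0,0],[0,0,0.01,0,0,0],[0,0,0.004,0,0,0],[0,0,0,0,0,0],[0,0,0,0,0,0],[0,0,0,0,0,0]]

```text
time: 17.13
tcp_pos: [0.557, 0.0357, 0.0408]
orientation: [0.681, 3.066, 0.0]
wrist_force: [-0.0, 0.3, 0.5]
opening: -0.0003
finger_force: 0.0
```

```bash
python3 -c "
import h
h.robot.get_image('top');h.go('g',0.0353)"
```

```text
17.1833 tcp [0.557  0.0357 0.0409] F [-0.03  0.07  0.18] tool shift mm [ 0.9 -0.3  5.6] tilt [ 8.e-04 -1.e-04 -1.e+00]
```

Call:
servo_tool:
  steps:
    - [[0.0005,0,0.001,0,0,0],[0,0,0.001,0,0,0],[0,0,0.001,0,0,0],[0,0,0.001,0,0,0],[0,0,0,0,0,0],[0,0,0,0,0,0]]

```text
time: 17.68
tcp_pos: [0.556, 0.0361, 0.0363]
orientation: [-0.681, -3.067, 0.0]
wrist_force: [1.2, -1.0, 0.2]
opening: 0.0
finger_force: 0.0
```

Call:
servo_tool:
  steps:
    - [[0,0,0.001,0,0,0],[0,0,0,0,0,0]]

```text
time: 17.85
tcp_pos: [0.556, 0.036, 0.0353]
orientation: [-0.681, -3.067, 0.0]
wrist_force: [0.5, -0.2, 0.1]
opening: -0.0001
finger_force: 0.0
```

Call:
servo_tool:
  steps:
    - [[0,0,0.001,0,0,0],[0,0,0,0,0,0]]

```text
time: 18.02
tcp_pos: [0.5561, 0.036, 0.0343]
orientation: [0.681, 3.067, 0.0]
wrist_force: [0.3, -1.2, 2.1]
opening: -0.0005
finger_force: 1.0
```

Green touched at about 2 N. Lifting clear.

Call:
servo_tool:
  steps:
    - [[0,0,0,0,0,0],[0,0,-0.005,0,0,0],[0,0,-0.02,0,0,0],[0,0,-0.03,0,0,0],[0,0,-0.03,0,0,0],[0,0,-0.03,0,0,0],[0,0,0,0,0,0],[0,0,0,0,0,0],[0,0,0,0,0,0],[0,0,0,0,0,0]]

```text
time: 18.85
tcp_pos: [0.5554, 0.0361, 0.1483]
orientation: [-0.68, -3.065, 0.0]
wrist_force: [-0.3, -0.1, -0.2]
opening: -0.0001
finger_force: 0.0
```

```bash
python3 -c "
import h,cv2
h.go('g',.1)
d=h.robot.get_image('scene')['img'];cv2.imwrite('pics/end.png',d)
a=cv2.imread('pics/scene0.png');print(cv2.absdiff(a,d)[215:310,165:320].mean(), cv2.absdiff(a,d)[310:,165:320].mean())
print(h.robot.job_done())"
```

```text
18.85 tcp [0.5554 0.0361 0.1483] F [-0.32 -0.08 -0.19] tool shift mm [-0.8  0.1 48.3] tilt [-1.8e-03  1.0e-04 -1.0e+00]
8.675223542727787 9.531386224934613
the job is handed in; nothing more can be done
None
```

I touched the blue, red and green dots in that order, at about 2–3 N each, lifted off after each one, finished clear of everything and handed the job in at about 19 s; no verdict came back. The reported TCP height was about 23 mm off, so I first touched the empty bench (about 27 N) to find the true fingertip height.

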